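# Brush the offcuts off the press bed and shut the scrap bin

### The arm

A 7-joint arm with a two-finger parallel gripper is mounted at the origin on a cart in front of the work surface, level with it; the furniture and walls round the work are solid. World frame = base frame: x ahead of the robot, y to its left, z up, the work surface at z = 0. Lengths are in m, angles in rad, forces in N, time in s.
With the tool pointing down it reaches from about 0.425 to 0.925 m from the base axis. Payload 6.8 kg.
Tool frame: the origin (TCP) lies at the very end of the fingers, on their centre line; the grasp point (between the pads) lies 19 mm behind it; z points along the fingers, y is the line along which they close (so a half turn about z gives the same grasp; the last joint's range is limited). The gripper opens to 85 mm and grips with 20 to 120 N. Pads are 22 mm wide; open, the fingers measure 114 mm over their backs; the gripper's body (76 mm by 85 mm) begins 54 mm behind the grasp point. The pads swing forward as they close: fully open they stand 13 mm farther back than shut.
Start: joints at [-1.341, 0.477, 0.022, 1.555, -0.011, 1.109, -0.083], TCP at [0.224, 0.637, 0.231] pointing down, gripper open.
Joint ranges: [-2.96, 2.96], [-0.34, 2.1], [-1.41, 1.46], [0.24, 2.44], [-1.37, 4.51], [0.17, 1.92], [-2.96, 2.96]. Speed limits (rad/s): [2.39, 2.39, 3.14, 3.14, 3.14, 3.14, 3.14].

### API

Orientations are given as a rotation vector (axis times angle).
In Python, from bench import r gives the robot as it stands. The module is installed in compiled form; this text tells all that it offers.
- The arm moves only by the tool servo_tool, never from a script. Its argument "commands" is a list of rows, each a list of 7 numbers: the turn, a rotation vector about the world's x, y, z in degrees, then the shift along the world's x, y, z in mm, then the closure, from 0 (fully open) to 1 (shut). A call has 1 to 5 rows; each row is the pose to reach, as a shift and turn from the pose commanded when the call began; what a row does not reach only later rows make up. A row lasts 1/12 s, in which the tool goes at most 41.7 mm and 7.16 degrees, less where a joint would pass 70% of its speed; a pose out of reach is approached as far as the arm can. A call with a gripper value outside its range is refused whole. The fingers move at their own pace and stop on an object; "force" is the grip in N (left out, the last holds). Time passes only in rows, so rows that repeat a pose let the fingers close. It gives the time, the measured TCP pose, the force, the opening and the grip force at its end, in the units of the state.
- r.get_obs(): the state, without advancing time (a new reading comes with each control period).
- r.grab_frame(name): name is "side" or "top" or "wrist"; returns (picture, depth): 420x560x3 uint8, blue, green, red; 420x560 float32, m along the optical axis (not along the pixel's ray), 0 where there is no reading.
- r.camera_info(name): a dict with "vertical_fov" (degrees; the focal length in pixels is half the picture's height over the tangent of half this angle, whatever the lens; pixels are square), "cx", "cy" (the principal point, pixels), "cam_to_world" (4x4, takes a point from camera to world coordinates); the wrist camera has in their place "T_tool_cam" (4x4, takes a point from camera to tool coordinates, whose origin is the TCP and whose axes are the flange's). Camera axes: x right, y up, looking along -z (the intrinsics and any distortion apply to the point x, -y, -z); pixel columns grow to the right and rows downward; lengths in m; the calibration is good to about 2 mm. A picture is of the moment at which its call begins: read the wrist's pose just before it. camera_info takes no time and is no camera call.
- r.hand_in(): hands the job in; it is judged then, once.
The state is a dict: "clock": time; "joints": joint angles; "qvel": joint speeds; "tau": joint torques, N m; "tcp_pos": TCP position; "orientation": TCP orientation; "contact_force": force on the tool from outside, world axes, zero at the start; "moment": the same for the moment, N m; "grip_width": finger opening in m; "gripper_force": force on a finger pad.
Only numpy, scipy, OpenCV 4.12 (cv2) and the standard library are available. Lean on these libraries where they do the work, as an engineer would, in place of code of your own. Each camera call takes 0.05 s, during which the arm holds its last target. There are 200 camera calls.

### The job

Clear the little press bed: with the bench brush, sweep the three metal offcuts along the bed into the blue scrap bin on its open end, without touching them with the gripper or lifting them. Then stand the brush back down on the bench on its bristles, put the blue lid on the bin and press it down onto the tight rubber seal until it is fully home and level. Leave the sleeve, the drilled block and the brass bush behind the bed where they are.

Things in the scene. Friction and masses are not known exactly. Their poses are not given: they have to be found in the camera images.
- press_bed: Fixed press bed (bright steel top, dark slot lines, green base) with a blue scrap bin hung on its -x end, towards the robot. Origin on the bench under the middle of the whole unit, 285 mm (x) by 168 mm (y), z up. Along x the bin runs from -143 to -48 mm, the bed from -42 to +142 mm. Bed and bin stay put.
- bin_mouth (a point): Centre of the bin's mouth, 110 mm above the bench, level with the top of the black rubber seal on the rim; axes as press_bed, 95 mm behind its origin (-x). Bin outside 95 mm (x) by 158 mm (y), walls 4.5 mm, inner floor 8 mm above the bench.
- bed_middle (a point): Middle of the bed's flat top, 114 mm above the bench; axes as press_bed. Top 185 mm long (x), 146 mm free width (y) between two dark side rails 10 mm wide and 16 mm high. Both ends are open; the edge over the bin is 92 mm from here along -x, then a 5 mm gap, then the bin.
- seal (a joint): Travel of the rubber seal round the bin rim: 0 = proud (top at 110 mm), 0.006 = fully home (top at 104 mm). It is stiff: it takes about 6 to 8 N straight down on the lid to move it, and it stays where it is pressed.
- brush: Bench brush standing on its black bristles on the bench. Origin in the middle under the bristles, z up. Bristles and pale wood block: 32 mm along x, 120 mm along y, 41 mm high; above it a brown upright wooden grip 22 mm thick in x, 70 mm long in y, from 41 to 90 mm height, to be gripped across x. 160 g.
- lid: Blue bin lid lying right way up on the bench. Origin under the middle, z up. Plate 95 (x) by 158 mm (y), underside at 12 mm; below it a tapered collar 12 mm deep, at most 76 x 140 mm, entering the 86 x 149 mm mouth. Black bar handle along y on top: 20 mm thick (x), 90 mm long, 37 to 63 mm high. Home: origin 92 mm above the bench; on the unpressed seal 98 mm. 220 g.
- angle_offcut: Scrap: aluminium angle offcut, 60 mm long (x), legs 28 mm (along y and up) and 4 mm thick, lying on the bed. Origin under the middle.
- tube_offcut: Scrap: brass square-tube offcut, 60 mm long (x), 25 x 25 mm, lying on the bed. Origin under the middle.
- bar_offcut: Scrap: dark steel flat-bar offcut, 60 mm long (x), 28 mm wide, 16 mm high, lying on the bed. Origin under the middle.
- sleeve: Bystander: grey steel sleeve standing upright, 35 mm diameter, 62 mm high, origin under its centre. Leave alone.
- block: Bystander: grey drilled steel block 50 x 75 x 25 mm, origin under its centre. Leave alone.
- bush: Bystander: flanged brass bush 42 mm diameter, 26 mm high, origin under its centre. Leave alone.

How it is judged:
On the way, in this order (a step that is already met when the one before it is completed fails the run):
1. the held brush pushes an offcut on the bed (height (world z) of brush above 0.1 m and (contact force between brush and angle_offcut above 0.1 N or contact force between brush and tube_offcut above 0.1 N or contact force between brush and bar_offcut above 0.1 N)).
2. all three offcuts are in the bin (x of angle_offcut in the frame of press_bed between -0.143 and -0.05 m and y of angle_offcut in the frame of press_bed between -0.075 and 0.075 m and height (world z) of each of angle_offcut, tube_offcut, bar_offcut below 0.094 m and x of tube_offcut in the frame of press_bed between -0.143 and -0.05 m and y of tube_offcut in the frame of press_bed between -0.075 and 0.075 m and x of bar_offcut in the frame of press_bed between -0.143 and -0.05 m and y of bar_offcut in the frame of press_bed between -0.075 and 0.075 m), for 0.2 s.
3. the brush stands on the bench on its bristles, let go (height (world z) of brush between -0.01 and 0.008 m and angle between brush's own z axis and vertical below 0.1 rad and contact force between the fingers and brush below 0.2 N), for 0.2 s.
4. the lid is on the bin, level and pressed fully home (horizontal distance between lid and bin_mouth below 0.009 m and angle between lid's own z axis and vertical below 0.04 rad and height (world z) of lid below 0.096 m and value of joint seal above 0.0045 m), for 0.2 s.
At the end, for the whole second after the job is handed in: All three offcuts lie inside the bin below its rim; the brush stands upright on its bristles on the bench (within 0.1 rad), let go; the lid is on the bin, centred within 9 mm, level within 0.04 rad, and pressed down with the seal at least 4.5 mm of its 6 mm; everything is at rest (all of step 2 and all of step 3 and all of step 4 and linear speed of each of lid, brush below 0.02 m/s); the robot touches nothing.
It fails at once if the gripper or arm touches an offcut (contact force between any of the fingers, the arm and angle_offcut above 0.5 N or contact force between any of the fingers, the arm and tube_offcut above 0.5 N or contact force between any of the fingers, the arm and bar_offcut above 0.5 N).
It fails at once if an offcut is lifted more than about 7 cm above the bed (height (world z) of any of angle_offcut, tube_offcut, bar_offcut above 0.185 m).
It fails at once if a bystander is moved by more than 2 cm (distance of any of sleeve, block, bush from where it was at the start of the episode above 0.02 m).
It also fails if it takes over 64 s, if anything falls off the work surface, if the arm or the gripper's body presses on something with over 40 N, if the wrist force passes 120 N, or if a joint passes its speed limit or range.

## Working session

There is one attempt and no reset: what is moved stays moved. The work goes in short steps, Python scripts to look and compute and a tool call to move; the robot and the scene stay as the last step left them, time stands still between calls to the robot, and variables do not carry over. Pictures are saved under pics/ and viewed, at most 10 in all, crops included, and the job is handed in when it is done.

Besides the shell and the picture viewer there is one more tool, called after "Request:" by a JSON object that holds its "op" and its "data". servo_tool: Moves the arm, as the interface text tells. Its arguments: {"type":"object","properties":{"commands":{"type":"array"},"force":{"type":"number"}},"required":["commands"]}

```bash
mkdir -p pics
cat > h.py <<'E'
import numpy as np, cv2
from bench import r
def pts(name,save=None):
    ci=r.camera_info(name); im,d=r.grab_frame(name)
    if save: cv2.imwrite('pics/'+save,im)
    f=210/np.tan(np.radians(ci['vertical_fov']/2))
    v,u=np.mgrid[:420,:560]
    uv=np.stack([u,v],-1).reshape(-1,1,2).astype(np.float64)
    K=np.array([[f,0,ci['cx']],[0,f,ci['cy']],[0,0,1]])
    dist=ci.get('distortion',ci.get('dist'))
    if dist is not None: n=cv2.undistortPoints(uv,K,np.array(dist,float)).reshape(420,560,2)
    else: n=((uv.reshape(-1,2)-[ci['cx'],ci['cy']])/f).reshape(420,560,2)
    P=np.stack([n[...,0]*d,-n[...,1]*d,-d,np.ones_like(d)],-1)
    return im,d,(P@ci['cam_to_world'].T)[...,:3] if 'cam_to_world' in ci else P
E
python3 - <<'E'
from h import *
print({k:v for k,v in r.get_obs().items()})
for n in ('top','side','wrist'): print(n,r.camera_info(n))
im,d,P=pts('top','top0.png'); np.savez('top0.npz',im=im,d=d,P=P)
im,d,P=pts('side','side0.png'); np.savez('side0.npz',im=im,d=d,P=P)
E
```

```text
{'clock': 0.0, 'joints': array([-1.34107986,  0.4778066 ,  0.02233468,  1.55643954, -0.01151606,
        1.10929481, -0.08313143]), 'qvel': array([ 0.00052741, -0.00079038, -0.00020889, -0.00083052, -0.00147411,
        0.00034627, -0.00114191]), 'tau': array([ 1.60735271e-04, -5.96444285e+01,  1.60823710e+00, -2.81199110e+01,
        1.24725714e-02,  9.12841293e-03,  1.42596471e-05]), 'tcp_pos': array([0.2235257 , 0.63629458, 0.23032628]), 'orientation': array([-5.28108590e-01, -3.09669424e+00,  2.84397574e-03]), 'contact_force': array([-0.22545027, -0.06799346, -0.75774006]), 'moment': array([-0.02499552,  0.01229353, -0.01313562]), 'gripper_force': 0.0, 'grip_width': 0.08558393061186606}
top {'vertical_fov': 48.95866853524608, 'cx': 286.4097155998327, 'cy': 204.35381926437415, 'cam_to_world': array([[ 0.00161112,  0.99832221, -0.05788066,  0.56183748],
       [-0.99997729,  0.00198714,  0.0064395 , -0.02065402],
       [ 0.00654372,  0.05786897,  0.99830274,  0.94250649],
       [ 0.        ,  0.        ,  0.        ,  1.        ]])}
side {'vertical_fov': 54.710871623703525, 'cx': 274.4750571314081, 'cy': 214.98364383649417, 'cam_to_world': array([[ 0.95413706,  0.17719725, -0.24129566,  0.39058456],
       [-0.29926339,  0.5430327 , -0.78457435, -0.70714563],
       [-0.00799298,  0.82080242,  0.57115628,  0.62066625],
       [ 0.        ,  0.        ,  0.        ,  1.        ]])}
wrist {'vertical_fov': 70.21935421368197, 'cx': 278.47137624997714, 'cy': 205.4269990445985, 'T_tool_cam': array([[-2.12610760e-04,  9.64887098e-01,  2.62664886e-01,
         6.70620721e-02],
       [ 9.99999921e-01,  1.16609067e-04,  3.81079328e-04,
        -7.57336369e-04],
       [ 3.37069420e-04,  2.62664946e-01, -9.64887047e-01,
        -1.42819242e-01],
       [ 0.00000000e+00,  0.00000000e+00,  0.00000000e+00,
         1.00000000e+00]])}
```

View pics/top0.png

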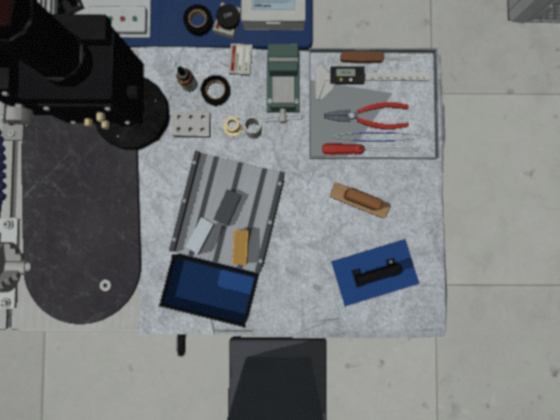

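View pics/side0.png

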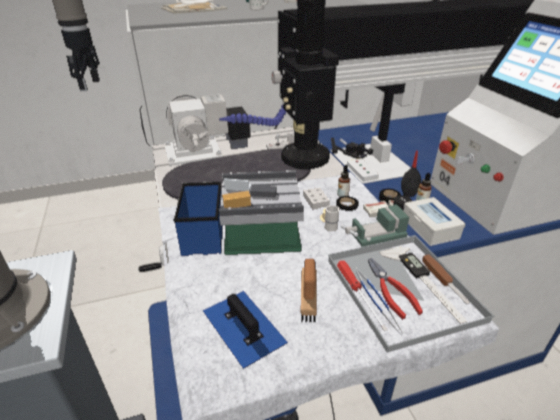

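The top view shows the bed (≈ 228,210) with the bin at its robot end (208,290). The dark bar is at (229,207), the angle at (201,236) and the tube at (241,246). The brush is at (361,200), the lid at (376,272), and the bystanders are at (192,124), (232,125) and (253,128). The side view shows a machine head at (305,90) behind the bed.

```bash
cat > m.py <<'E'
from h import *
z=np.load('top0.npz'); im,d,P=z['im'],z['d'],z['P']
hsv=cv2.cvtColor(im,cv2.COLOR_BGR2HSV); Z=P[...,2]
def rect(m,name):
    n,l,s,c=cv2.connectedComponentsWithStats(m.astype(np.uint8)); 
    if n<2: print(name,'none');return
    k=1+np.argmax(s[1:,4]); q=P[l==k]
    (c0,wh,a)=cv2.minAreaRect((q[:,:2]*1000).astype(np.float32))
    print(name,len(q),'c',np.round(c0,1),'wh',np.round(wh,1),'a',round(a,1),'z',np.round(np.percentile(q[:,2],[5,50,95])*1000,1))
def win(u0,u1,v0,v1):
    w=np.zeros(Z.shape,bool); w[v0:v1,u0:u1]=1; return w
print('bench z',np.median(Z[300:330,320:430]))
A=win(320,400,170,230)
rect(A&(Z>.02),'brush all'); rect(A&(Z>.07),'grip')
L=win(320,430,230,315)
rect(L&(hsv[...,0]>95)&(hsv[...,0]<125)&(hsv[...,1]>120)&(Z>.008),'lid'); rect(L&(Z>.045),'handle'); rect(L&(Z>.012),'lidz')
B=win(150,300,140,340)
rect(B&(Z>.05),'unit'); rect(B&(Z>.122),'rails'); rect(B&(Z>.105)&win(150,300,140,275),'bed'); rect(B&(Z>.09)&(Z<.125)&win(150,300,245,340),'bin')
S=win(183,265,165,270)
for nm,w in dict(bar=win(212,246,183,226),angle=win(185,217,212,258),tube=win(231,252,225,268)).items():
    rect(w&(Z>.1195),nm); 
rect(win(231,252,225,268)&(hsv[...,0]>8)&(hsv[...,0]<30)&(hsv[...,1]>120),'tube col')
rect(win(210,246,183,230)&(hsv[...,2]<90)&(Z>.11),'bar col')
for nm,w in dict(block=win(170,213,108,140),bush=win(220,243,114,138),sleeve=win(243,264,115,140)).items(): rect(w&(Z>.012),nm)
# obstacles tall
m=(Z>.14); n,l,s,c=cv2.connectedComponentsWithStats(m.astype(np.uint8))
for k in range(1,n):
    if s[k,4]>60:
        q=P[l==k]; print('tall',s[k,:4],np.round(q.min(0),2),np.round(q.max(0),2))
np.set_printoptions(linewidth=250)
print((Z[165:275:5,170:290:5]*1000).astype(int))
E
python3 m.py; python3 -c "
import cv2;im=cv2.imread('pics/top0.png')[140:340,140:310];cv2.imwrite('pics/c0.png',cv2.resize(im,None,fx=3,fy=3,interpolation=2)) "
```

```text
bench z 0.004594327209041349
brush all 1049 c [ 616.7 -121.4] wh [ 82.6 214.1] a 7.5 z [36.6 47.3 90.8]
grip 468 c [ 608.7 -108. ] wh [ 51.7 191.3] a 13.1 z [78.8 88.4 91.5]
lid 2941 c [ 484.5 -152.5] wh [274.1 135.4] a 85.9 z [12.8 15.5 19.1]
handle 537 c [ 501.2 -127.3] wh [237.9  60. ] a 74.6 z [52.4 61.5 64.4]
lidz 3703 c [ 482.8 -154.9] wh [277.9 140.8] a 86.4 z [13.1 15.8 62.5]
unit 11657 c [545.   80.3] wh [188.4 287.1] a 76.4 z [ 83.7 114.1 137.2]
rails 671 c [627.1  94.7] wh [169.9 203.3] a 10.4 z [124.8 129.4 132.3]
bed 10083 c [574.3  73.2] wh [188.4 226.9] a 76.5 z [111.  114.5 137.8]
bin 1180 c [455.5 113.9] wh [161.   97.6] a 76.4 z [ 93.2 108.9 111.7]
bar 561 c [584.4  36.4] wh [122.6  60.3] a 65.7 z [127.  129.7 132.3]
angle 146 c [549.8 120.4] wh [11.9 59.5] a 64.1 z [120.9 140.5 143.7]
tube 529 c [533.4  24.1] wh [87.9 59.3] a 88.4 z [135.4 138.6 141.2]
tube col 457 c [533.6  23.3] wh [86.3 59. ] a 88.4 z [136.  138.6 141.3]
bar col 626 c [578.8  51.3] wh [125.3  78.3] a 44.7 z [113.  129.3 132.1]
block 960 c [700.2  75.8] wh [326.6  84.6] a 49.4 z [16.6 25.1 28.1]

[... 1793 characters left out ...]
0   1]
 [  5 132 112 112 117 118 119 134 111 115 114 111 115 141 139 139 111 114 113 126   0   1   0   0]
 [131 128 114 113 119 117 141 110 113 115 115 115 114 137 138 136 113 115 113 129   0   1   0   0]
 [133 118 113 115 113 116 131 113 114 112 118 116 114 139 138 138 112 113 128 129   2   2   2   1]
 [  5 109  88  67 111 114 112 113 114 113 114 115 112 138 139 139 114 114 130   9   3   0   1   4]
 [  4  91  48 112 108 109  92  70 113 110 111 113 114 138 138 137 113 112 130   0   3   0   2   4]
 [110  81  35  10   8   7   7 108 111 108  92  73 114 113 114 112 112 114 130   5   3   5   7   4]
 [109  70  21   6   8   8   5   9   6   8   8 110 110 109  91  72 113 131 129   2   3   4   3   4]]
```

View pics/c0.png

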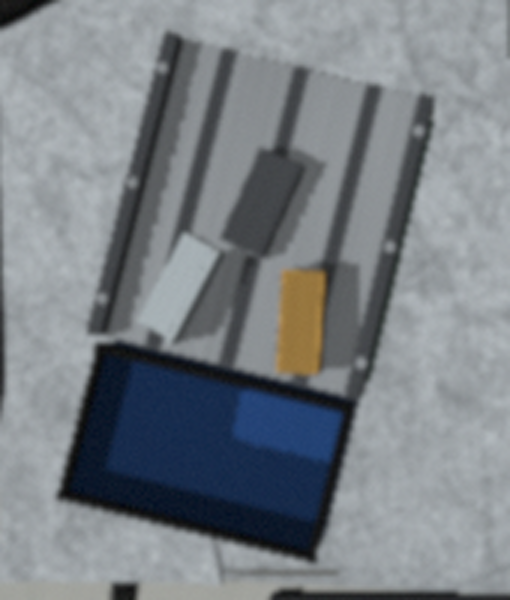

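The crop shows the bed open at both ends, with the bar farthest back, the angle at the left and the tube near the bin edge. The `d=0` pixels spoiled the box fits, so I'm masking them out.

```bash
sed -i "s/^def rect(m,name):/def rect(m,name):\n    m=m\&(d>0)/; s/^m=(Z>.14)/m=(Z>.14)\&(d>0)/; s/^print((Z.*//" m.py; python3 m.py
```

```text
bench z 0.004594327209041349
brush all 1045 c [ 623.4 -171.4] wh [120.1  32.3] a 68.1 z [36.6 46.6 90.7]
grip 466 c [ 623.5 -171.2] wh [69.7 23.3] a 67.8 z [78.8 88.4 91.4]
lid 2929 c [ 480.2 -203.7] wh [ 91.5 153.3] a 16.8 z [12.8 15.5 18.9]
handle 535 c [ 480.  -203.8] wh [20.4 90.5] a 16.7 z [52.4 61.5 64.3]
lidz 3687 c [ 480. -204.] wh [ 95.  158.6] a 16.8 z [13.1 15.8 62.3]
unit 11598 c [547.5  91.2] wh [166.3 287.1] a 76.4 z [ 83.5 114.  135.9]
rails 664 c [615.6 154.6] wh [ 11.  184.6] a 76.4 z [124.8 129.4 132. ]
bed 10032 c [576.8  84.1] wh [166.3 226.9] a 76.4 z [111.  114.5 137.4]
bin 1180 c [455.5 113.9] wh [161.   97.6] a 76.4 z [ 93.2 108.9 111.7]
bar 558 c [603.7  79.3] wh [28.6 60.3] a 65.7 z [127.  129.6 132.2]
angle 146 c [549.8 120.4] wh [11.9 59.5] a 64.1 z [120.9 140.5 143.7]
tube 526 c [534.2  55. ] wh [25.2 59.8] a 87.1 z [135.4 138.6 141.1]
tube col 454 c [534.6  54.4] wh [23.8 59.2] a 87.1 z [135.9 138.6 141.2]
bar col 622 c [605.9  77.1] wh [28.1 87.1] a 66.4 z [113.  129.3 132. ]
block 952 c [778.1 166.3] wh [75.4 51.1] a 89.8 z [16.6 25.1 28. ]
bush 136 c [777.3  83.3] wh [28.5 28.1] a 2.2 z [15.1 25.  28. ]
sleeve 253 c [767.1  41. ] wh [33.6 33.2] a 39.0 z [16.2 49.4 63.3]
tall [  0   0 144 129] [0.71 0.18 0.14] [0.91 0.37 0.55]
tall [  0 160   7  58] [0.59 0.46 0.14] [0.68 0.47 0.16]
tall [195 224  18  31] [0.52 0.1  0.14] [0.57 0.13 0.14]
```

Request:
{"op": "servo_tool", "data": {"commands": [[0,0,-3.7,16,-32,4,0],[0,0,-7.4,32,-64,8,0],[0,0,-11.1,48,-96,12,0],[0,0,-14.8,64,-128,16,0],[0,0,-18.5,80,-160,20,0]], "force": 80}}

```text
clock: 0.52
tcp_pos: [0.3041, 0.4749, 0.251]
orientation: [-1.024, -2.97, 0.001]
contact_force: [1.6, -0.5, 0.4]
grip_width: 0.0854
gripper_force: 0.0
```

Request:
{"op": "servo_tool", "data": {"commands": [[0,0,-3.7,16,-32,0,0],[0,0,-7.4,32,-64,0,0],[0,0,-11.1,48,-96,0,0],[0,0,-14.8,64,-128,0,0],[0,0,-18.5,80,-160,0,0]]}}

```text
clock: 0.93
tcp_pos: [0.384, 0.315, 0.2511]
orientation: [-1.488, -2.767, 0.0]
contact_force: [0.4, 0.6, 0.2]
grip_width: 0.0853
gripper_force: 0.0
```

Request:
{"op": "servo_tool", "data": {"commands": [[0,0,-3.7,16,-32,0,0],[0,0,-7.4,32,-64,0,0],[0,0,-11.1,48,-96,0,0],[0,0,-14.8,64,-128,0,0],[0,0,-18.5,80,-160,0,0]]}}

```text
clock: 1.35
tcp_pos: [0.4639, 0.1551, 0.2512]
orientation: [-1.913, -2.492, 0.0]
contact_force: [0.8, 1.4, -0.6]
grip_width: 0.0856
gripper_force: 0.0
```

Request:
{"op": "servo_tool", "data": {"commands": [[0,0,-3.7,16,-32,0,0],[0,0,-7.4,32,-64,0,0],[0,0,-11.1,48,-96,0,0],[0,0,-14.8,64,-128,0,0],[0,0,-18.5,80,-160,0,0]]}}

```text
clock: 1.77
tcp_pos: [0.5439, -0.0047, 0.2512]
orientation: [-2.288, -2.152, 0.0]
contact_force: [1.0, 0.3, -0.5]
grip_width: 0.0854
gripper_force: 0.0
```

Request:
{"op": "servo_tool", "data": {"commands": [[0,0,-3.7,16,-33,-15,0],[0,0,-7.4,32,-66,-30,0],[0,0,-11.1,48,-99,-45,0],[0,0,-14.8,64,-132,-60,0],[0,0,-18.7,80,-167,-75,0]]}}

```text
clock: 2.18
tcp_pos: [0.6241, -0.171, 0.175]
orientation: [-2.606, -1.752, 0.0]
contact_force: [-0.0, 0.4, 0.7]
grip_width: 0.0857
gripper_force: 0.0
```

```bash
cat >> h.py <<'E'
from scipy.spatial.transform import Rotation as R
def st():
    o=r.get_obs(); M=R.from_rotvec(o['orientation']).as_matrix()
    print('t',round(o['clock'],2),'tcp',np.round(o['tcp_pos']*1e3,1),'yaw_y',round(np.degrees(np.arctan2(M[1,1],M[0,1])),1),'tilt',np.round(M[:2,2]*57.3,2),'F',np.round(o['contact_force'],1),'w',round(o['grip_width']*1e3,1),'j',np.round(o['joints'],2)); return o,M
E
python3 - <<'E'
from h import *
st()
E
```

```text
t 2.18 tcp [ 624.1 -171.   175. ] yaw_y -22.2 tilt [-0.04  0.04] F [-0.   0.4  0.7] w 85.7 j [-0.27  0.55  0.63  1.71 -0.38  1.    0.11]
```

Request:
{"op": "servo_tool", "data": {"commands": [[0,0,0,0,0,-35,0],[0,0,0,0,0,-70,0],[0,0,0,0,0,-95,0],[0,0,0,0,0,-110,0],[0,0,0,0,0,-117,0]]}}

```text
clock: 2.6
tcp_pos: [0.6221, -0.1695, 0.0566]
orientation: [-2.603, -1.754, 0.005]
contact_force: [-0.3, 0.1, -0.1]
grip_width: 0.0854
gripper_force: 0.0
```

Request:
{"op": "servo_tool", "data": {"commands": [[0,0,0,0,0,0,1],[0,0,0,0,0,0,1],[0,0,0,0,0,0,1],[0,0,0,0,0,0,1],[0,0,0,0,0,0,1]], "force": 80}}

```text
clock: 3.02
tcp_pos: [0.6246, -0.1703, 0.0607]
orientation: [2.604, 1.755, 0.003]
contact_force: [0.3, 0.3, 0.3]
grip_width: 0.0253
gripper_force: 0.0
```

Request:
{"op": "servo_tool", "data": {"commands": [[0,0,0,0,0,0,1],[0,0,0,0,0,0,1],[0,0,0,0,0,0,1],[0,0,0,0,0,0,1],[0,0,0,0,0,0,1]]}}

```text
clock: 3.43
tcp_pos: [0.6249, -0.1704, 0.0608]
orientation: [2.604, 1.755, 0.003]
contact_force: [-0.1, 0.1, 7.4]
grip_width: 0.0209
gripper_force: 79.4
```

Request:
{"op": "servo_tool", "data": {"commands": [[0,0,0,0,0,20,1],[0,0,0,0,0,50,1],[0,0,0,0,0,85,1],[0,0,0,0,0,120,1],[0,0,0,0,0,150,1]]}}

```text
clock: 3.85
tcp_pos: [0.6235, -0.1703, 0.2115]
orientation: [2.605, 1.755, 0.001]
contact_force: [1.0, -0.1, -1.5]
grip_width: 0.0206
gripper_force: 78.6
```

Request:
{"op": "servo_tool", "data": {"commands": [[0,0,1,3,20,10,1],[0,0,2,7,45,15,1],[0,0,3,11,70,15,1],[0,0,4,15,95,15,1],[0,0,5,19,120,15,1]]}}

```text
clock: 4.27
tcp_pos: [0.6424, -0.0488, 0.2244]
orientation: [-2.525, -1.868, -0.0]
contact_force: [0.0, 0.7, -2.1]
grip_width: 0.021
gripper_force: 78.8
```

Request:
{"op": "servo_tool", "data": {"commands": [[0,0,1,4,25,0,1],[0,0,2,8,50,0,1],[0,0,3,12,75,0,1],[0,0,3.6,16,97,0,1],[0,0,3.6,18,114,0,1]]}}

```text
clock: 4.68
tcp_pos: [0.6607, 0.0668, 0.224]
orientation: [-2.463, -1.948, -0.0]
contact_force: [-0.2, 0.8, -2.3]
grip_width: 0.0209
gripper_force: 78.7
```

Run:
```python
from h import *
o,M=st(); im,d,P=pts('side','side1.png'); im2,d,P=pts('top','top1.png')
cv2.imwrite('pics/s1.png',np.hstack([im[130:290,180:400],im2[140:300,150:370]]).repeat(2,0).repeat(2,1)[:, :800] if 0 else cv2.resize(np.hstack([im[120:300,180:400],im2[120:300,150:370]]),None,fx=1.8,fy=1.8))
```

```text
t 4.68 tcp [660.7  66.8 224. ] yaw_y -13.3 tilt [-0.03  0.05] F [-0.2  0.8 -2.3] w 20.9 j [-0.6   0.52  0.59  1.62 -0.32  1.1  -0.16]
```

View pics/s1.png

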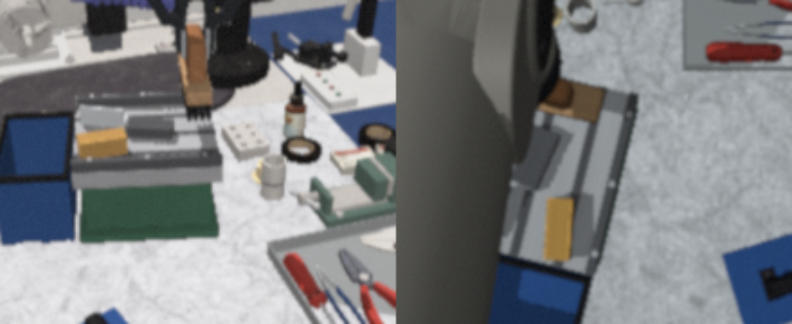

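Request:
{"op": "servo_tool", "data": {"commands": [[0,0,0,1,-3,-10,1],[0,0,0,1,-3,-25,1],[0,0,0,1,-3,-35,1],[0,0,0,1,-3,-42,1],[0,0,0,1,-3,-45,1]]}}

```text
clock: 5.2
tcp_pos: [0.6607, 0.0597, 0.1776]
orientation: [-2.467, -1.943, 0.004]
contact_force: [0.1, 0.6, -1.1]
grip_width: 0.0207
gripper_force: 78.7
```

Request:
{"op": "servo_tool", "data": {"commands": [[0,0,0,0,0,0,1],[0,0,0,0,0,-1,1],[0,0,0,0,0,-2,1],[0,0,0,0,0,-2,1]]}}

```text
clock: 5.53
tcp_pos: [0.662, 0.0609, 0.1777]
orientation: [2.466, 1.946, 0.001]
contact_force: [-0.4, -0.3, -1.6]
grip_width: 0.021
gripper_force: 78.7
```

Run:
```python
from h import *
o,M=st()
```

```text
t 5.53 tcp [662.   60.9 177.7] yaw_y -13.5 tilt [0.04 0.01] F [-0.4 -0.3 -1.6] w 21.0 j [-0.58  0.57  0.57  1.66 -0.35  1.02 -0.13]
```

Request:
{"op": "servo_tool", "data": {"commands": [[0,0,0,0,2,-1.5,1],[0,0,0,-9.7,4.4,-1.5,1],[0,0,0,-19.4,6.7,-1.5,1],[0,0,0,-29.2,9.1,-1.5,1],[0,0,0,-38.9,11.4,-1.5,1]]}}

```text
clock: 5.95
tcp_pos: [0.6216, 0.0727, 0.1759]
orientation: [-2.466, -1.946, -0.0]
contact_force: [0.9, 0.7, -2.1]
grip_width: 0.0207
gripper_force: 78.9
```

Request:
{"op": "servo_tool", "data": {"commands": [[0,0,0,-9.7,2.4,0,1],[0,0,0,-19.4,4.7,0,1],[0,0,0,-29.2,7.1,0,1],[0,0,0,-38.9,9.4,0,1],[0,0,0,-48.6,11.8,0,1]]}}

```text
clock: 6.37
tcp_pos: [0.5734, 0.0842, 0.176]
orientation: [2.466, 1.946, 0.001]
contact_force: [1.8, -0.0, -0.9]
grip_width: 0.0212
gripper_force: 78.9
```

Run:
```python
from h import *
o,M=st(); im,d,P=pts('side','side2.png'); im2,d,P=pts('top','top2.png')
cv2.imwrite('pics/s2.png',cv2.resize(np.hstack([im[120:300,150:370],im2[150:330,140:360]]),None,fx=1.8,fy=1.8))
```

```text
t 6.37 tcp [573.4  84.2 176. ] yaw_y -13.5 tilt [0.04 0.  ] F [ 1.8 -0.  -0.9] w 21.2 j [-0.71  0.43  0.59  1.87 -0.3   0.93 -0.21]
```

View pics/s2.png

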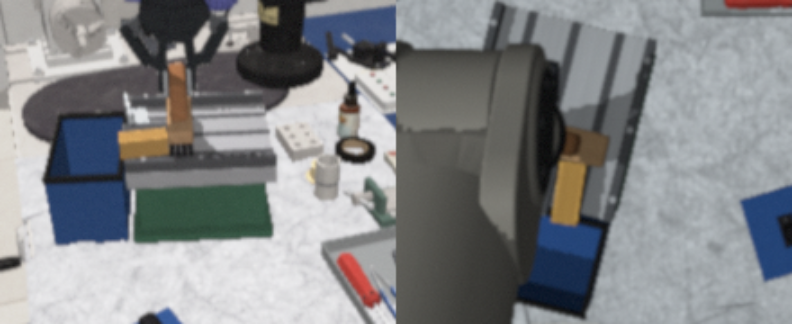

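The brush is mid-bed. The tube (145,143 on the left, 568,190 on the right) is squared against it and already over the edge, so I'll carry on.

Request:
{"op": "servo_tool", "data": {"commands": [[0,0,0,-7.8,1.9,0,1],[0,0,0,-15.6,3.8,0,1],[0,0,0,-23.3,5.6,0,1],[0,0,0,-31.1,7.5,0,1],[0,0,0,-38.9,9.4,0,1]]}}

```text
clock: 6.88
tcp_pos: [0.5347, 0.0936, 0.176]
orientation: [2.467, 1.945, 0.001]
contact_force: [0.8, -0.1, -1.6]
grip_width: 0.021
gripper_force: 79.1
```

Request:
{"op": "servo_tool", "data": {"commands": [[0,0,0,-7.8,1.9,0,1],[0,0,0,-15.6,3.8,0,1],[0,0,0,-23.3,5.6,0,1],[0,0,0,-31.1,7.5,0,1],[0,0,0,-38.9,9.4,0,1]]}}

```text
clock: 7.3
tcp_pos: [0.4953, 0.1031, 0.1757]
orientation: [-2.466, -1.946, 0.001]
contact_force: [-0.3, 0.0, -1.5]
grip_width: 0.0207
gripper_force: 78.9
```

Run:
```python
from h import *
o,M=st(); im,d,P=pts('side','side3.png'); im2,d,P=pts('top','top3.png')
cv2.imwrite('pics/s3.png',cv2.resize(np.hstack([im[120:300,150:370],im2[170:350,140:360]]),None,fx=1.8,fy=1.8))
```

```text
t 7.3 tcp [495.3 103.1 175.7] yaw_y -13.4 tilt [-0.03 -0.  ] F [-0.3  0.  -1.5] w 20.7 j [-0.84  0.3   0.61  2.04 -0.23  0.86 -0.33]
```

View pics/s3.png

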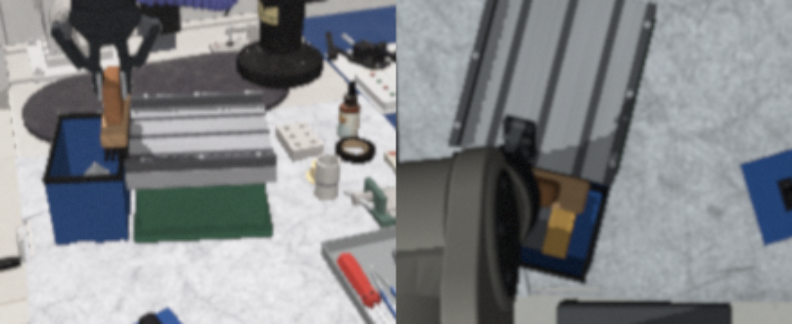

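The bed is clear and the pieces are down in the bin. Returning the brush to its original spot.

Request:
{"op": "servo_tool", "data": {"commands": [[0,0,0,0,0,15,1],[0,0,0,0,0,35,1],[0,0,-1,10,-10,50,1],[0,0,-2,22,-34,55,1],[0,0,-3,35,-62,55,1]]}}

```text
clock: 7.82
tcp_pos: [0.533, 0.0422, 0.2326]
orientation: [2.513, 1.885, 0.006]
contact_force: [1.1, 0.4, -2.2]
grip_width: 0.0207
gripper_force: 79.2
```

Request:
{"op": "servo_tool", "data": {"commands": [[0,0,-1,14,-30,0,1],[0,0,-2,28,-60,0,1],[0,0,-3,42,-90,0,1],[0,0,-4,56,-120,0,1],[0,0,-5,70,-150,0,1]]}}

```text
clock: 8.23
tcp_pos: [0.6021, -0.1107, 0.2308]
orientation: [2.596, 1.768, 0.0]
contact_force: [0.6, 0.5, -1.2]
grip_width: 0.0211
gripper_force: 79.2
```

Request:
{"op": "servo_tool", "data": {"commands": [[0,0,-0.7,12,-30,-15,1],[0,0,-0.7,20,-50,-40,1],[0,0,-0.7,24,-61,-70,1],[0,0,-0.7,24,-61,-105,1],[0,0,-0.7,24,-61,-135,1]]}}

```text
clock: 8.65
tcp_pos: [0.6252, -0.1717, 0.0938]
orientation: [2.608, 1.75, -0.001]
contact_force: [0.4, 1.4, -1.5]
grip_width: 0.0206
gripper_force: 79.0
```

Run:
```python
from h import *
o,M=st(); im,d,P=pts('top','top4.png'); Z=P[...,2]
cv2.imwrite('pics/s4.png',cv2.resize(im[235:340,145:270],None,fx=4,fy=4,interpolation=2))
w=np.zeros(Z.shape,bool); w[250:335,155:265]=1
g=(d>0)&w; O=np.array([547.5,91.2]); c,s=np.cos(np.radians(-13.6)),np.sin(np.radians(-13.6))
q=P[g]*1000; e=q[:,:2]-O; u=e@[c,s]; v=e@[-s,c]
k=(u>-136)&(u<-55)&(abs(v)<72); print('inside bin z max',np.percentile(q[k,2],[50,90,97,99.5,100]))
```

```text
t 8.65 tcp [ 625.2 -171.7   93.8] yaw_y -22.3 tilt [-0.02 -0.05] F [ 0.4  1.4 -1.5] w 20.6 j [-0.25  0.66  0.6   1.76 -0.47  0.87  0.18]
inside bin z max [14.59032252 31.9255158  34.08758607 35.50537931 38.74207382]
```

View pics/s4.png

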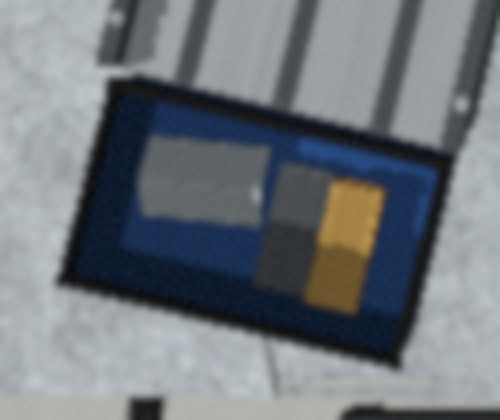

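All three offcuts lie flat in the bin, with nothing above 39 mm. Lowering the brush.

Request:
{"op": "servo_tool", "data": {"commands": [[0,0,0,0,0,-12,1],[0,0,0,0,0,-22,1],[0,0,0,0,0,-28,1],[0,0,0,0,0,-31,1],[0,0,0,0,0,-32,1]]}}

```text
clock: 9.12
tcp_pos: [0.626, -0.17, 0.0645]
orientation: [2.606, 1.753, 0.002]
contact_force: [0.0, -0.0, -1.6]
grip_width: 0.0209
gripper_force: 79.2
```

Request:
{"op": "servo_tool", "data": {"commands": [[0,0,0,0,0,0,1],[0,0,0,0,0,-1,1],[0,0,0,0,0,-1,1]]}}

```text
clock: 9.37
tcp_pos: [0.6258, -0.1701, 0.0635]
orientation: [2.606, 1.753, 0.001]
contact_force: [-0.1, -0.2, -1.8]
grip_width: 0.0212
gripper_force: 79.2
```

Request:
{"op": "servo_tool", "data": {"commands": [[0,0,0,0,0,-1,1],[0,0,0,0,0,-2,1],[0,0,0,0,0,-2,1]]}}

```text
clock: 9.62
tcp_pos: [0.6255, -0.1701, 0.0608]
orientation: [2.607, 1.753, 0.0]
contact_force: [-0.4, 0.0, -1.3]
grip_width: 0.0206
gripper_force: 79.3
```

Request:
{"op": "servo_tool", "data": {"commands": [[0,0,0,0,0,-1,1],[0,0,0,0,0,-1,1],[0,0,0,0,0,-1,1]]}}

```text
clock: 9.87
tcp_pos: [0.6256, -0.1702, 0.0608]
orientation: [-2.607, -1.753, -0.001]
contact_force: [-2.3, 0.9, 5.9]
grip_width: 0.0208
gripper_force: 80.2
```

Request:
{"op": "servo_tool", "data": {"commands": [[0,0,0,0,0,0,0.7],[0,0,0,0,0,0,0.4],[0,0,0,0,0,0,0],[0,0,0,0,0,0,0],[0,0,0,0,0,0,0]]}}

```text
clock: 10.28
tcp_pos: [0.6254, -0.1701, 0.0597]
orientation: [2.607, 1.753, -0.0]
contact_force: [-0.6, 0.6, 0.1]
grip_width: 0.0728
gripper_force: 0.0
```

Request:
{"op": "servo_tool", "data": {"commands": [[0,0,0,0,0,0,0],[0,0,0,0,0,15,0],[0,0,0,0,0,40,0],[0,0,0,0,0,70,0],[0,0,0,0,0,100,0]]}}

```text
clock: 10.7
tcp_pos: [0.625, -0.1703, 0.1616]
orientation: [-2.607, -1.752, 0.001]
contact_force: [0.7, -0.8, -0.4]
grip_width: 0.0855
gripper_force: 0.0
```

Request:
{"op": "servo_tool", "data": {"commands": [[0,0,6,-24,-5,0,0],[0,0,12,-48,-11,0,0],[0,0,18,-72,-17,0,0],[0,0,24,-96,-23,0,0],[0,0,30,-120,-28,0,0]]}}

```text
clock: 11.12
tcp_pos: [0.5044, -0.1988, 0.161]
orientation: [2.058, 2.372, 0.001]
contact_force: [0.4, -0.2, -0.6]
grip_width: 0.0856
gripper_force: 0.0
```

Request:
{"op": "servo_tool", "data": {"commands": [[0,0,6,-20,-4,0,0],[0,0,9,-25,-5,0,0],[0,0,9,-25,-5,0,0]]}}

```text
clock: 11.37
tcp_pos: [0.4787, -0.2042, 0.161]
orientation: [1.873, 2.522, 0.001]
contact_force: [1.5, 0.7, 0.2]
grip_width: 0.0857
gripper_force: 0.0
```

Run:
```python
from h import *
o,M=st()
ci=r.camera_info('wrist'); im,d=r.grab_frame('wrist'); f=210/np.tan(np.radians(ci['vertical_fov']/2))
v,u=np.mgrid[:420,:560]; C=np.stack([(u-ci['cx'])/f*d,-(v-ci['cy'])/f*d,-d,np.ones_like(d)],-1)
T=np.eye(4);T[:3,:3]=M;T[:3,3]=o['tcp_pos']
P=(C@(T@ci['T_tool_cam']).T)[...,:3]; Z=P[...,2]
def rr(m,n):
    q=P[m&(d>0)]; 
    if len(q)<50: print(n,'few');return
    c,wh,a=cv2.minAreaRect((q[:,:2]*1e3).astype(np.float32)); print(n,len(q),np.round(c,1),np.round(wh,1),round(a,1),'zmed',np.median(q[:,2]))
near=np.hypot(P[...,0]-.48,P[...,1]+.204)<.06
rr((Z>.045)&(Z<.075)&near,'handle wrist')
im,d,P=pts('top'); Z=P[...,2]
w=np.zeros(Z.shape,bool); w[170:230,320:400]=1
rr((Z>.02)&w,'brush'); rr((Z>.07)&w,'grip')
```

```text
t 11.37 tcp [ 478.7 -204.2  161. ] yaw_y 16.8 tilt [0.04 0.03] F [1.5 0.7 0.2] w 85.7 j [-0.15  0.34  0.54  2.02 -0.23  0.84  0.81]
handle wrist 2378 [ 480.  -203.4] [19.9 89.1] 17.5 zmed 0.06252704736832577
brush 1042 [ 624.1 -171.6] [120.4  32.3] 68.0 zmed 0.04591871955242843
grip 466 [ 623.6 -171.1] [69.9 23.8] 66.3 zmed 0.08844136565316824
```

Request:
{"op": "servo_tool", "data": {"commands": [[0,0,0.4,1,0.5,-35,0],[0,0,0.4,1,0.5,-70,0],[0,0,0.4,1,0.5,-100,0],[0,0,0.4,1,0.5,-120,0],[0,0,0.4,1,0.5,-130,0]]}}

```text
clock: 11.88
tcp_pos: [0.4811, -0.2017, 0.0273]
orientation: [-1.862, -2.527, 0.002]
contact_force: [0.2, 0.2, 0.1]
grip_width: 0.0859
gripper_force: 0.0
```

Request:
{"op": "servo_tool", "data": {"commands": [[0,0,0,0,0,0,0.5],[0,0,0,0,0,0,1],[0,0,0,0,0,0,1],[0,0,0,0,0,0,1],[0,0,0,0,0,0,1]], "force": 80}}

```text
clock: 12.3
tcp_pos: [0.4824, -0.2028, 0.031]
orientation: [1.862, 2.528, 0.002]
contact_force: [-0.5, 0.7, -0.5]
grip_width: 0.0257
gripper_force: 0.0
```

Request:
{"op": "servo_tool", "data": {"commands": [[0,0,0,0,0,0,1],[0,0,0,0,0,0,1],[0,0,0,0,0,0,1],[0,0,0,0,0,0,1]]}}

```text
clock: 12.63
tcp_pos: [0.4823, -0.2028, 0.0311]
orientation: [1.862, 2.528, 0.002]
contact_force: [-0.7, 0.6, 6.1]
grip_width: 0.0187
gripper_force: 77.9
```

Run:
```python
from h import *
o,M=st()
```

```text
t 12.63 tcp [ 482.3 -202.8   31.1] yaw_y 17.2 tilt [ 0.13 -0.  ] F [-0.7  0.6  6.1] w 18.7 j [-0.04  0.55  0.41  2.09 -0.39  0.57  0.95]
```

Request:
{"op": "servo_tool", "data": {"commands": [[0,0,0,0,0,15,1],[0,0,0,0,0,40,1],[0,0,0,0,0,70,1],[0,0,0,0,0,100,1],[0,0,0,0,0,125,1]]}}

```text
clock: 13.05
tcp_pos: [0.4813, -0.2027, 0.1569]
orientation: [1.863, 2.528, 0.001]
contact_force: [0.5, 0.2, -2.5]
grip_width: 0.0191
gripper_force: 78.4
```

Request:
{"op": "servo_tool", "data": {"commands": [[0,0,-2,-2,20,10,1],[0,0,-4,-4,45,15,1],[0,0,-6,-6,70,15,1],[0,0,-9,-8,95,15,1],[0,0,-12,-10,120,15,1]]}}

```text
clock: 13.47
tcp_pos: [0.4709, -0.0815, 0.1703]
orientation: [2.121, 2.317, 0.002]
contact_force: [1.3, -0.5, -1.7]
grip_width: 0.0192
gripper_force: 78.5
```

Request:
{"op": "servo_tool", "data": {"commands": [[0,0,-3,-3,28,0,1],[0,0,-6,-6,56,0,1],[0,0,-9,-9,84,0,1],[0,0,-12,-11,112,0,1],[0,0,-15,-13,140,0,1]]}}

```text
clock: 13.88
tcp_pos: [0.4577, 0.0586, 0.1701]
orientation: [-2.405, -2.021, -0.001]
contact_force: [0.0, 0.1, -1.6]
grip_width: 0.0191
gripper_force: 78.5
```

Request:
{"op": "servo_tool", "data": {"commands": [[0,0,-2,-2,25,0,1],[0,0,-3.8,-3,45,0,1],[0,0,-3.8,-4,55,0,1],[0,0,-3.8,-4,56.5,0,1],[0,0,-3.8,-4,56.5,0,1]]}}

```text
clock: 14.3
tcp_pos: [0.4543, 0.1135, 0.1699]
orientation: [2.466, 1.945, -0.0]
contact_force: [-0.9, -0.2, -2.9]
grip_width: 0.0191
gripper_force: 78.5
```

Run:
```python
from h import *
o,M=st(); im,d,P=pts('top','top5.png'); im2,d2,P2=pts('side','side5.png')
cv2.imwrite('pics/s5.png',cv2.resize(np.hstack([im2[90:290,130:330],im[170:370,110:310]]),None,fx=1.9,fy=1.9))
for n,I,D,Q in (('top',im,d,P),('side',im2,d2,P2)):
    h=cv2.cvtColor(I,cv2.COLOR_BGR2HSV); m=(h[...,0]>95)&(h[...,0]<125)&(h[...,1]>110)&(D>0)&(Q[...,2]>.14)&(Q[...,2]<.19)
    q=Q[m]*1e3; print(n,len(q)); 
    e=q[:,:2]-[547.5,91.2]; c,s=np.cos(np.radians(-13.6)),np.sin(np.radians(-13.6)); u=e@[c,s]; v=e@[-s,c]
    print(np.percentile(u,[0.5,2,98,99.5]),np.percentile(v,[.5,2,98,99.5]),np.percentile(q[:,2],[5,50,95]))
    print(cv2.minAreaRect(q[:,:2].astype(np.float32)))
```

```text
t 14.3 tcp [454.3 113.5 169.9] yaw_y -13.5 tilt [ 0.   -0.01] F [-0.9 -0.2 -2.9] w 19.1 j [-0.85  0.23  0.54  2.13 -0.16  0.82 -0.44]
top 2732
[-141.5630879  -139.4579144    17.39711401   42.63700571] [-79.27595349 -77.83188007 386.88498215 399.34207144] [151.80041036 154.2836925  156.7097096 ]
((540.8714599609375, 264.281005859375), (518.118896484375, 101.94149017333984), 63.887451171875)
side 1142
[-141.1247524  -139.87382395  -49.28776386  -48.2928042 ] [-80.78388731 -79.84537471  67.46413242  74.58154734] [154.11373617 155.69051945 157.33668148]
((605.1402587890625, 130.84710693359375), (443.35394287109375, 172.58595275878906), 8.491469383239746)
```

View pics/s5.png

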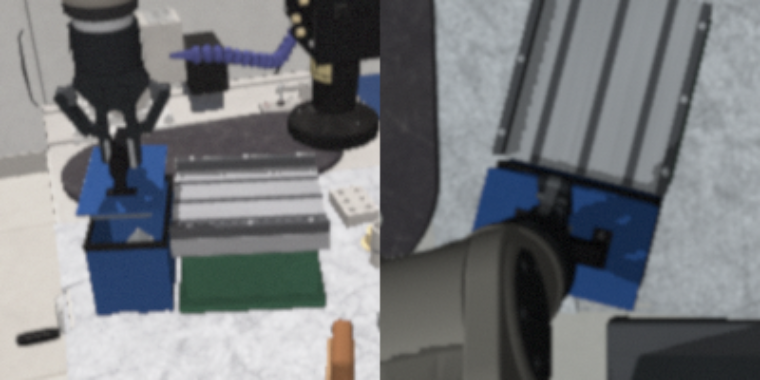

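The lid is centred over the bin: edges at u about −142 to −48, v from −79. Lowering it.

Request:
{"op": "servo_tool", "data": {"commands": [[0,0,0,0.7,0.2,-10,1],[0,0,0,0.7,0.2,-20,1],[0,0,0,0.7,0.2,-29,1],[0,0,0,0.7,0.2,-35,1],[0,0,0,0.7,0.2,-38,1]]}}

```text
clock: 14.82
tcp_pos: [0.4543, 0.1134, 0.1302]
orientation: [-2.468, -1.943, 0.004]
contact_force: [-0.2, 0.8, -3.0]
grip_width: 0.019
gripper_force: 78.5
```

Request:
{"op": "servo_tool", "data": {"commands": [[0,0,0,0,0,-1,1],[0,0,0,0,0,-2,1],[0,0,0,0,0,-3,1],[0,0,0,0,0,-4,1],[0,0,0,0,0,-4,1]]}}

```text
clock: 15.23
tcp_pos: [0.4553, 0.1141, 0.1281]
orientation: [2.468, 1.944, 0.001]
contact_force: [-0.5, -0.8, 0.8]
grip_width: 0.019
gripper_force: 79.3
```

Request:
{"op": "servo_tool", "data": {"commands": [[0,0,0,0,0,-1,1],[0,0,0,0,0,-2,1],[0,0,0,0,0,-2,1]]}}

```text
clock: 15.48
tcp_pos: [0.4553, 0.1141, 0.1259]
orientation: [2.468, 1.944, 0.001]
contact_force: [-1.3, -1.3, 2.4]
grip_width: 0.0189
gripper_force: 79.3
```

Request:
{"op": "servo_tool", "data": {"commands": [[0,0,0,0,0,-1,1],[0,0,0,0,0,-2,1],[0,0,0,0,0,-2,1]]}}

```text
clock: 15.73
tcp_pos: [0.4553, 0.1141, 0.1237]
orientation: [2.468, 1.944, 0.001]
contact_force: [-0.5, -0.8, 1.5]
grip_width: 0.0188
gripper_force: 79.3
```

Request:
{"op": "servo_tool", "data": {"commands": [[0,0,0,0,0,-1,1],[0,0,0,0,0,-2,1],[0,0,0,0,0,-2,1]]}}

```text
clock: 15.98
tcp_pos: [0.4553, 0.1141, 0.1231]
orientation: [-2.468, -1.943, -0.001]
contact_force: [-7.9, -2.7, 23.4]
grip_width: 0.0187
gripper_force: 82.3
```

Request:
{"op": "servo_tool", "data": {"commands": [[0,0,0,0,0,1.5,0.8],[0,0,0,0,0,1.5,0.5],[0,0,0,0,0,1.5,0],[0,0,0,0,0,1.5,0],[0,0,0,0,0,1.5,0]]}}

```text
clock: 16.4
tcp_pos: [0.4551, 0.1142, 0.1231]
orientation: [2.468, 1.944, -0.0]
contact_force: [-0.4, 0.7, -0.2]
grip_width: 0.0666
gripper_force: 0.0
```

Request:
{"op": "servo_tool", "data": {"commands": [[0,0,0,0,0,0,0],[0,0,0,0,0,15,0],[0,0,0,0,0,40,0],[0,0,0,0,0,75,0],[0,0,0,0,0,110,0]]}}

```text
clock: 16.82
tcp_pos: [0.4544, 0.1135, 0.2339]
orientation: [2.468, 1.943, -0.004]
contact_force: [1.0, 0.1, 0.0]
grip_width: 0.0853
gripper_force: 0.0
```

Request:
{"op": "servo_tool", "data": {"commands": [[0,0,0,15,-30,10,0],[0,0,0,30,-60,20,0],[0,0,0,45,-95,20,0],[0,0,0,60,-130,20,0],[0,0,0,70,-165,20,0]]}}

```text
clock: 17.23
tcp_pos: [0.5263, -0.0522, 0.2537]
orientation: [2.466, 1.945, 0.002]
contact_force: [-0.3, 0.4, -0.0]
grip_width: 0.0854
gripper_force: 0.0
```

Request:
{"op": "servo_tool", "data": {"commands": [[0,0,0,0,-35,0,0],[0,0,0,0,-70,0,0],[0,0,0,0,-100,0,0],[0,0,0,0,-120,0,0],[0,0,0,0,-120,0,0]]}}

```text
clock: 17.65
tcp_pos: [0.524, -0.1765, 0.2535]
orientation: [2.473, 1.933, -0.002]
contact_force: [-0.3, 0.2, 0.4]
grip_width: 0.0853
gripper_force: 0.0
```

Run:
```python
from h import *
o,M=st(); im,d,P=pts('top','top6.png'); im2,d2,P2=pts('side','side6.png')
cv2.imwrite('pics/s6.png',np.hstack([cv2.resize(im2,(400,300)),cv2.resize(im,(400,300))]))
h=cv2.cvtColor(im,cv2.COLOR_BGR2HSV); Z=P[...,2]; m=(h[...,0]>95)&(h[...,0]<125)&(h[...,1]>110)&(d>0)&(Z>.09)&(Z<.125)
m[:230]=0;m[:,300:]=0;m[345:]=0
n,l,s,c=cv2.connectedComponentsWithStats(m.astype(np.uint8)); q=P[l==1+np.argmax(s[1:,4])]*1e3
print(len(q),cv2.minAreaRect(q[:,:2].astype(np.float32)),np.percentile(q[:,2],[5,50,95]))
k,*_=np.linalg.lstsq(np.c_[q[:,:2]-q[:,:2].mean(0),np.ones(len(q))],q[:,2],rcond=None); print('slope',k)
e=np.array([455.4,113.7]);b=(Z>.14)&(d>0)&(np.hypot(P[...,0]*1e3-e[0],P[...,1]*1e3-e[1])<60); print('handle',np.percentile(P[b][:,2],[5,50,95]),P[b].mean(0))
```

```text
t 17.65 tcp [ 524.  -176.5  253.5] yaw_y -14.0 tilt [ 0.02 -0.16] F [-0.3  0.2  0.4] w 85.3 j [-0.38  0.3   0.73  1.86 -0.23  1.06  0.2 ]
3872 ((456.09844970703125, 112.39448547363281), (156.46487426757812, 94.86251831054688), 76.30006408691406) [104.71830197 107.64215231 110.06989753]
slope [-8.53079456e-03  2.85621001e-03  1.07536150e+02]
handle [0.14668508 0.15378967 0.15663108] [0.45528369 0.11196876 0.15318391]
```

View pics/s6.png

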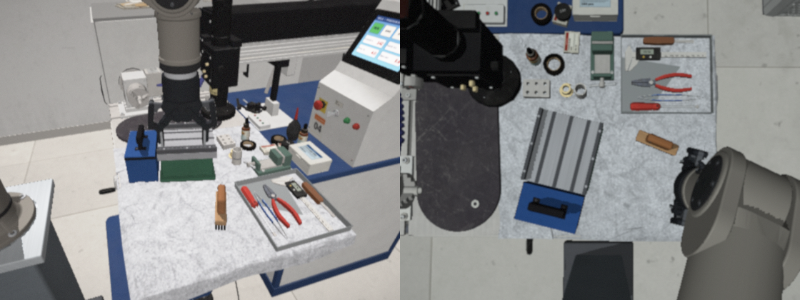

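The lid is level and home: plate top at 107.6 mm, handle at 154 mm, centred within about 1.5 mm. The brush is standing, the bed is clear and the bystanders are in place. Handing in.

```bash
python3 -c "
from bench import r
print(r.hand_in())"
```

```text
the job is handed in; nothing more can be done
None
```

I've handed the job in at about 18 s of the 64 s limit: the offcuts are in the bin, the brush stands on its bristles, the lid is level and fully home, and the bystanders look unmoved; `hand_in()` returned no verdict.

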